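Set the length stop of the jeweller's cut-off saw

ROBOT

A 7-joint arm with a two-finger parallel gripper is mounted at the origin on the work surface. World frame = base frame: x ahead of the robot, y to its left, z up, the work surface at z = 0. Lengths are in mm, angles in rad, forces in N, time in s.
With the tool pointing down it reaches from about 375 to 925 mm from the base axis. Payload 3.1 kg.
Tool frame: the origin (TCP) lies at the very end of the fingers, on their centre line; the grasp point (between the pads) lies 19 mm behind it; z points along the fingers, x is the direction in which the jaws open and shut, and the axes are right-handed (so a half turn about z gives the same grasp; the last joint's range is limited). The gripper opens to 85 mm and grips with 20 to 120 N. Pads are 22 mm wide; open, the fingers measure 114 mm over their backs; the gripper's body (76 mm by 85 mm) begins 54 mm behind the grasp point. The pads swing forward as they close: fully open they stand 13 mm farther back than shut.
Start: joints at [-1.314, 0.383, 0.044, 1.598, -0.018, 1.161, -0.05], TCP at [225.79, 609.526, 231.269] pointing down, gripper open.
Joint ranges: [-2.61, 2.61], [-0.41, 2.15], [-1.48, 1.57], [0, 2.5], [-1.57, 4.71], [0.05, 1.97], [-2.85, 2.85]. Speed limits (rad/s): [2.79, 2.79, 3.14, 3.14, 3.14, 3.14, 3.14].

INTERFACE

Orientations are given as a unit quaternion [x, y, z, w].
In Python, from workcell import sense, cams, workorder gives the robot as it stands. The module is installed in compiled form; this text tells all that it offers.
- The arm moves only by the tool send_rows, never from a script. Its argument "steps" is one flat list of numbers, 7 for each row, row after row: the turn, a rotation vector about the world's x, y, z in degrees, then the shift along the world's x, y, z in cm, then the opening, from -1 (shut) to 1 (fully open). In form: [rx, ry, rz, dx, dy, dz, gripper, rx, ry, rz, dx, dy, dz, gripper, ...]. A call has 1 to 5 rows; each row is the pose to reach, as a shift and turn from the pose commanded when the call began; what a row does not reach only later rows make up. A row lasts 1/12 s, in which the tool goes at most 41.7 mm and 7.16 degrees, less where a joint would pass 70% of its speed; a pose out of reach is approached as far as the arm can. A call with a gripper value outside its range is refused whole. The fingers move at their own pace and stop on an object; "grip_force" is the grip in N (left out, the last holds). Time passes only in rows, so rows that repeat a pose let the fingers close. It gives the time, the measured TCP pose, the force and the opening at its end, in the units of the state.
- sense(): the state, without advancing time (a new reading comes with each control period).
- cams.capture(name): name is "side" or "top"; returns the picture (384x512x3 uint8, blue, green, red); there is no depth.
- cams.camera_params(name): a dict with "camera_matrix" (3x3 intrinsics, pixels), "k1" (the pictures are not rectified: a ray, as slopes to the right and down, at radius r is drawn at 1 + k1 r^2 times it, then the intrinsics apply), "R" (3x3) and "t" (3): a world point X has camera coordinates R X + t. Camera axes: x right, y down, z forward; pixel columns grow to the right and rows downward; lengths in mm; the calibration is good to about 2 mm. A picture is of the moment at which its call begins. camera_params takes no time and is no camera call.
- workorder.job_done(): hands the job in, once; it reports no verdict.
The state is a dict: "clock": time; "joints": joint angles; "joint_velocities": joint speeds; "joint_efforts": joint torques, N m; "ee_pos": TCP position; "tcp_rot": TCP orientation; "force": force on the tool from outside, world axes, zero at the start; "ft_torque": the same for the moment, N m; "grip_width": finger opening in mm.
Only numpy, scipy, OpenCV 4.12 (cv2) and the standard library are available. Lean on these libraries where they do the work, as an engineer would, in place of code of your own. Each camera call takes 0.05 s, during which the arm holds its last target. There are 200 camera calls.

TASK

The brass bar is clamped in the little cut-off saw, sticking out by the length we want to repeat. Lift the file and the pliers off the saw bed and lay both down in the red tool tray (no dropping, and no ploughing them along with the stop), then slide the length stop along its track until its rod just meets the free end of the bar, without ramming it, and let go. Leave the other things on the bench where they are.

Things in the scene. Friction and masses are not known exactly. Their poses are not given: they have to be found in the camera images.
- saw: small green cut-off saw, fixed. Flat bed 110 mm wide (own x), own y -280 to +220 mm, top 34 mm above the bench; T-slot track along x = 0. At the +y end the vise (y 125 to 185 mm, 78 mm high) and, from y 110 mm on, the raised saw head (x -87 to +115 mm, to 250 mm high). Origin: on the bench under the track; y runs along the track from the stop towards the vise, z up
- stop: length stop: aluminium carriage (50 mm across the track, 44 along, 36 high) sliding along the saw's y, with a ribbed orange grip on top and a 12 mm steel stop rod pointing to the bar. Starts near the bed's -y end, has 310 mm of track (past the bar's end), stays where left; about 3 N slides it, no lock. Origin: centre of its underside; axes as the saw's
- stop_grip (a point): centre of the stop's orange grip: 16 mm wide across the track, 40 mm long along it, 32 mm high; this point is 12 mm below the grip's top and 20 mm above the top of the carriage
- stop_tip (a point): centre of the flat end of the stop rod (52 mm along the track towards the bar from the grip's centre, 62 mm above the bench): this must come to the bar's end
- bar: round brass bar, 16 mm thick, 200 mm long, clamped in the vise (cannot move), in line with the stop rod, axis 62 mm above the bench. Origin: centre of its free end face, towards the stop; the bar extends from there along own +y (the saw's +y)
- file: hand file with wooden handle, 195 mm long, lying across the saw bed in the stop's way. Lies along own x: handle (24 mm wide, 18 mm thick) from x -105 to -5 mm, dark steel blade (16 mm wide, 6 mm thick) from -5 to +90 mm. About 0.11 kg. Origin: on its underside, z up
- file_grip (a point): good place to grip the file, near its centre of mass: on the handle, at own x -20 mm, 9 mm above its underside, 24 mm wide along the file's y
- file_heel (a point): butt end of the file's handle
- file_tip (a point): tip of the file's blade
- pliers: flat-nose pliers, blue handles, 155 mm long, 11 mm thick, lying flat across the saw bed in the stop's way. Along own x: handles -94 to -10 mm (47 mm wide over both at the end), joint -14 to +14 mm (20 mm wide along y), jaws +12 to +63 mm (17 mm wide). About 0.15 kg. Origin: on the underside under the joint, the centre of mass and place to grip; z up
- pliers_heel (a point): middle between the ends of the pliers' handles
- pliers_tip (a point): tip of the pliers' jaws
- tray: loose red tool tray, open on top, outside 135 mm (own x) by 250 mm (own y) and 28 mm high, walls 4 mm, floor 4 mm; empty at the start. Origin: centre of its underside. It and the black box stand in front of the saw, either one on the left
- box: loose black open box, 90 by 130 by 45 mm high, empty. Origin: centre of its underside. Bystander, leave alone
- jar: glass jar, 68 mm across, 105 mm high, origin under its centre. Bystander, leave alone
- tin: dark flux tin, 64 mm across, 46 mm high, origin under its centre. Bystander, leave alone
- block: steel bench block, 65 by 65 by 20 mm, origin under its centre. Bystander, leave alone
- hammer: hammer, 200 mm long, along own x, origin under its middle. Bystander, leave alone
- oil: yellow oil bottle, 44 mm across, 115 mm high, origin under its centre. Bystander, leave alone
- caliper: caliper, 190 mm long along own x, lying flat, 10 mm high, origin under its middle. Bystander, leave alone
Mind the look-alikes: they are no part of the job. Of the things that look like the file, the largest one is meant. What is shaped like the pliers but orange is not meant.

How it is judged (in metres and radians):
On the way, in this order (a step that is already met when the one before it is completed fails the run):
1. file and pliers both lie in the red tray, let go (x of file_heel in the frame of tray between -0.0635 and 0.0635 m and y of file_heel in the frame of tray between -0.121 and 0.121 m and z of each of file_heel, file_tip, pliers_heel, pliers_tip in the frame of tray below 0.045 m and x of file_tip in the frame of tray between -0.0635 and 0.0635 m and y of file_tip in the frame of tray between -0.121 and 0.121 m and x of pliers_heel in the frame of tray between -0.0635 and 0.0635 m and y of pliers_heel in the frame of tray between -0.121 and 0.121 m and x of pliers_tip in the frame of tray between -0.0635 and 0.0635 m and y of pliers_tip in the frame of tray between -0.121 and 0.121 m and linear speed of each of file, pliers below 0.03 m/s and contact force between the fingers and file below 0.5 N and contact force between the fingers and pliers below 0.5 N), for 0.2 s.
2. the stop's rod meets the free end of the bar (y of stop_tip in the frame of bar between -0.0025 and 0.0025 m), for 0.2 s.
At the end, for the whole second after the job is handed in: The file and the pliers lie at rest in the red tray (both ends of each inside its walls and less than 45 mm above its underside), and the stop's rod end is within 2.5 mm of the free end of the bar along the track, at rest; the robot has let go of everything (all of step 1 and all of step 2 and linear speed of stop below 0.005 m/s); the robot touches nothing.
It fails at once if the stop rammed into the bar (over 35 N) (contact force between stop and bar above 35 N).
It fails at once if the stop pushed against the file or the pliers (contact force between stop and file above 3 N or contact force between stop and pliers above 3 N).
It fails at once if the file or the pliers dropped or thrown (over 0.8 m/s out of the fingers) ((linear speed of file above 0.8 m/s and contact force between the fingers and file below 0.5 N) or (linear speed of pliers above 0.8 m/s and contact force between the fingers and pliers below 0.5 N)).
It fails at once if a bystander (box, jar, tin, bench block, hammer, oil bottle, caliper) moved by more than 20 mm (distance of any of box, jar, tin, block, hammer, oil, caliper from where it was at the start of the episode above 0.02 m).
It also fails if it takes over 72 s, if anything falls off the work surface, if the arm or the gripper's body presses on something with over 40 N, if the wrist force passes 120 N, or if a joint passes its speed limit or range.

## Working session

There is one attempt and no reset: what is moved stays moved. The work goes in short steps, Python scripts to look and compute and a tool call to move; the robot and the scene stay as the last step left them, time stands still between calls to the robot, and variables do not carry over. Pictures are saved under pics/ and viewed, about 8 in all and at most 12, crops included, and the job is handed in when it is done.

Besides the shell and the picture viewer there is one more tool, called after ">>>" as a command line: name --argument value ..., lists and objects as JSON in quotes. send_rows: Moves the arm, as the interface text tells. Its arguments: {"type":"object","properties":{"steps":{"type":"array","items":{"type":"number"}},"grip_force":{"type":"number"}},"required":["steps"]}

```bash
mkdir -p pics; cat > h.py <<'E'
import numpy as np, cv2
from workcell import sense, cams, workorder
def ray(name,u,v):
    p=cams.camera_params(name);K=np.array(p["camera_matrix"]);R=np.array(p["R"]);t=np.array(p["t"])
    x=cv2.undistortPoints(np.array([[[u,v]]],float),K,np.array([p["k1"],0,0,0,0.]))[0,0]
    return -R.T@t, R.T@np.array([x[0],x[1],1.])
def onz(name,u,v,z):
    o,d=ray(name,u,v); return (o+d*(z-o[2])/d[2]).round(1)
def proj(name,X):
    p=cams.camera_params(name)
    q,_=cv2.projectPoints(np.array(X,float).reshape(-1,1,3),cv2.Rodrigues(np.array(p["R"]))[0],np.array(p["t"],float),np.array(p["camera_matrix"]),np.array([p["k1"],0,0,0,0.]))
    return q[:,0].round(1)
def tri(u1,u2):
    o1,d1=ray("top",*u1);o2,d2=ray("side",*u2)
    s=np.linalg.lstsq(np.c_[d1,-d2],o2-o1,rcond=None)[0]
    a=o1+s[0]*d1;b=o2+s[1]*d2
    return ((a+b)/2).round(1),np.linalg.norm(a-b).round(1)
E
python3 - <<'E'
from h import *
for n in("top","side"):
    im=cams.capture(n); cv2.imwrite(f"pics/{n}0raw.png",im)
    cv2.imwrite(f"pics/{n}0.png",cv2.resize(im,(800,600),interpolation=cv2.INTER_CUBIC))
    p=cams.camera_params(n);print(n,p["camera_matrix"],p["k1"],-np.array(p["R"]).T@p["t"])
print(sense())
E
```

```text
top [[381.58397504   0.         251.34195333]
 [  0.         381.58397504 196.93445369]
 [  0.           0.           1.        ]] 0.04289145235167465 [ 342.57998918   28.82890301 1244.95446614]
side [[452.18996199   0.         263.26608801]
 [  0.         452.18996199 202.19890584]
 [  0.           0.           1.        ]] -0.1473872806234693 [  32.26562315 -797.116325   1277.99501983]
{'clock': 0.1, 'joints': array([-1.31380972,  0.38371527,  0.04382749,  1.59942956, -0.01790547,
        1.16121423, -0.04993087]), 'joint_velocities': array([-0.00033523, -0.00041878,  0.00041026, -0.00337712,  0.00166858,
        0.00152717, -0.0004607 ]), 'joint_efforts': array([ 2.32898798e-03, -4.34729791e+01,  1.02905285e+00, -2.50456238e+01,
        1.08625877e-02,  5.36909050e-03, -1.62967005e-06]), 'ee_pos': array([225.49849876, 608.71158668, 230.03132465]), 'tcp_rot': array([ 8.20773025e-01,  5.71253212e-01, -9.40585263e-04,  7.24246730e-04]), 'force': array([ 0.32337146, -0.09790704, -0.07462832]), 'ft_torque': array([ 0.00467179, -0.01461729,  0.00468567]), 'grip_width': 85.3590367433326}
```

View pics/top0.png

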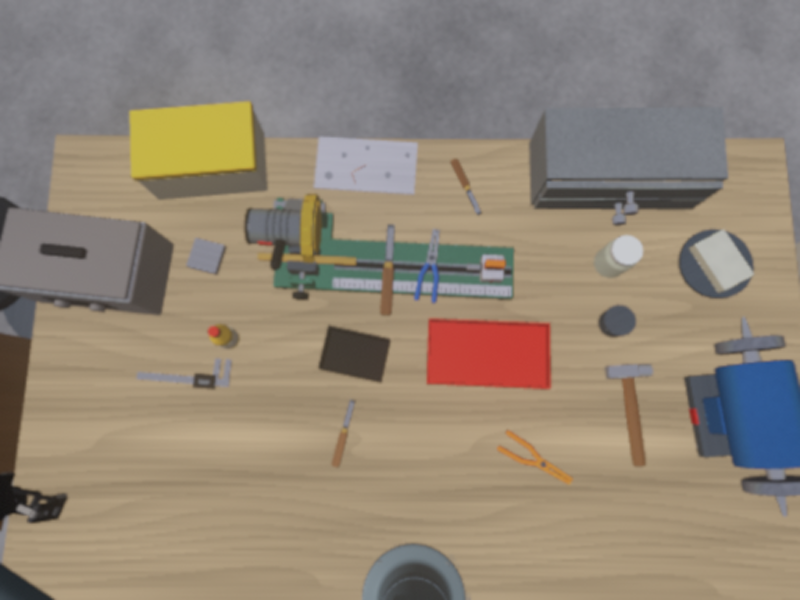

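View pics/side0.png

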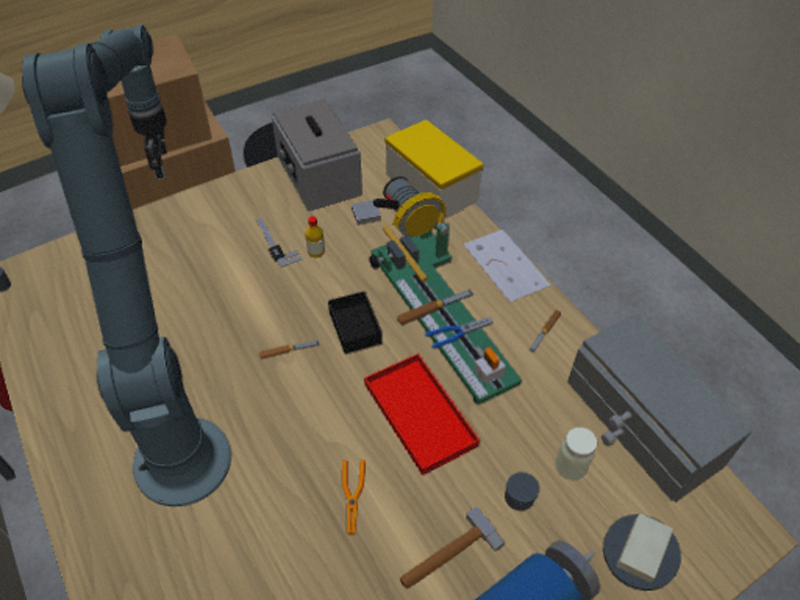

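The top view shows three file-like things, at about (388,270), (466,186) and (344,432). The one on the bed at (388,270) is the longest and is meant. There are two plier-like things: blue on the bed at (430,265), which is meant, and orange at (537,458), which is not. The red tray is at (489,354), the stop at (493,265), and the free end of the bar near (357,262).

```bash
python3 - <<'E'
from h import *
t=cv2.imread("pics/top0raw.png"); s=cv2.imread("pics/side0raw.png")
a=cv2.resize(t[135:260,150:360],(800,476),interpolation=cv2.INTER_CUBIC); cv2.imwrite("pics/ctop.png",a)
b=cv2.resize(s[130:310,215:345],(433,600),interpolation=cv2.INTER_CUBIC); cv2.imwrite("pics/cside.png",b)
h=cv2.cvtColor(t,cv2.COLOR_BGR2HSV)
def blobs(m,nm):
    n,l,st,c=cv2.connectedComponentsWithStats(m.astype(np.uint8))
    for i in range(1,n):
        if st[i,4]>12:
            ct=np.argwhere(l==i)[:,::-1].astype(np.float32); r=cv2.minAreaRect(ct)
            print(nm,st[i],c[i].round(1),[np.round(q,1).tolist() for q in cv2.boxPoints(r)])
H,S,V=h[...,0],h[...,1],h[...,2]
blobs(((H<5)|(H>175))&(S>180)&(V>80),"red")
blobs((H>105)&(H<125)&(S>120)&(V>60),"blue")
blobs((H>4)&(H<14)&(S>120)&(V>70),"brown")
E
```

```text
red [ 275  207   76   41 2667] [316.  226.6] [[274.6000061035156, 244.1999969482422], [276.1000061035156, 205.1999969482422], [351.5, 208.10000610351562], [350.0, 247.10000610351562]]
red [442 263   4   7  16] [443.7 266.2] [[442.0, 263.0], [444.1000061035156, 262.6000061035156], [445.3999938964844, 268.8999938964844], [443.29998779296875, 269.29998779296875]]
blue [266 169   8  22  48] [269.1 178.2] [[263.6000061035156, 189.1999969482422], [270.6000061035156, 168.1999969482422], [273.6000061035156, 169.1999969482422], [266.6000061035156, 190.1999969482422]]
blue [276 170   5  22  48] [278.1 179. ] [[276.0, 170.10000610351562], [279.70001220703125, 169.89999389648438], [280.70001220703125, 190.8000030517578], [277.0, 191.0]]
blue [ 451  231   61   69 3390] [485.1 264.3] [[451.0, 231.0], [511.0, 231.0], [511.0, 299.0], [451.0, 299.0]]
brown [290 103   9  15  44] [293.6 109.6] [[289.20001220703125, 103.4000015258789], [291.6000061035156, 102.19999694824219], [298.79998779296875, 116.5999984741211], [296.3999938964844, 117.80000305175781]]
brown [311 170  12   2  19] [317.1 170.4] [[311
[... 624 characters left out ...]
.0], [136.5, 216.5]]
brown [273 225  10  21  30] [274.5 238. ] [[265.5, 228.39999389648438], [273.0, 225.0], [282.0, 245.0], [274.5, 248.39999389648438]]
brown [350 227   3  22  23] [351.9 238. ] [[350.0, 248.0], [352.0, 227.0], [353.8999938964844, 227.1999969482422], [351.8999938964844, 248.1999969482422]]
brown [399 243  12  54 290] [404.8 267.1] [[397.20001220703125, 243.3000030517578], [404.0, 242.1999969482422], [412.8999938964844, 295.3999938964844], [406.1000061035156, 296.5]]
brown [286 246  16   1  16] [293.5 246. ] [[301.0, 246.0], [301.0, 246.0], [286.0, 246.0], [286.0, 246.0]]
brown [310 247  17   1  17] [318. 247.] [[326.0, 247.0], [326.0, 247.0], [310.0, 247.0], [310.0, 247.0]]
```

View pics/ctop.png

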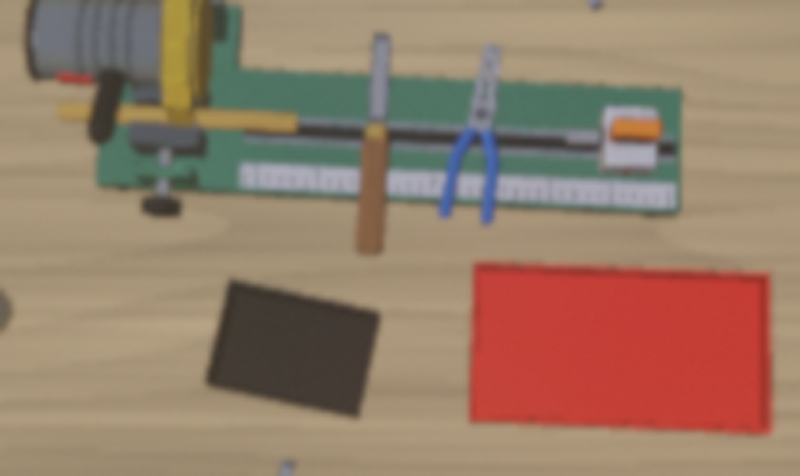

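View pics/cside.png

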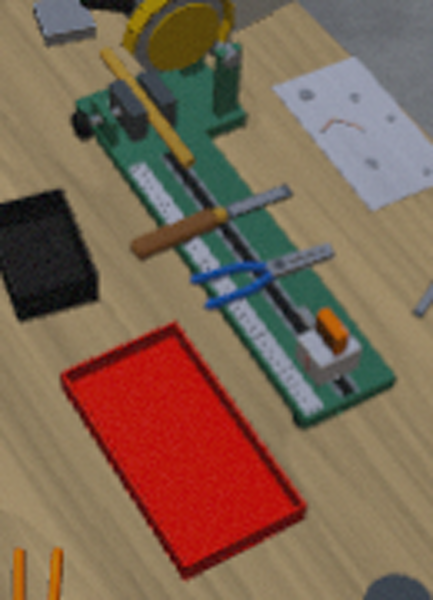

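The crops confirm it. In the top crop the large file runs from heel (370,252) to tip (382,36), and the blue pliers have their joint at (482,128) and tip at (491,47). The tray is empty and to the right of the black box, in front of the stop.

```bash
python3 - <<'E'
from h import *
T=lambda u,v:(149.6+(u+.5)/3.81,134.6+(v+.5)/3.81)
S=lambda u,v:(214.6+(u+.5)/3.333,129.6+(v+.5)/3.333)
for n,a,z,b in [("fheel",(370,252),46,(137,247)),("ftip",(382,36),40,(289,191)),("ferr",(376,132),46,(220,215)),
 ("ptip",(491,47),42,(331,252)),("pjoint",(482,128),45,(265,270)),("ph1",(444,215),42,(195,280)),("ph2",(487,223),42,(210,304)),
 ("grip",(637,129),102,(334,326)),("barend",(297,123),70,(187,160)),("rodtip",(566,137),66,(301,311))]:
    print(n,onz("top",*T(*a),z),onz("side",*S(*b),z),tri(T(*a),S(*b)))
for a in [(476,264),(770,274),(770,433),(471,421)]: print("tray",onz("top",*T(*a),28))
for a in [(236,280),(380,314),(359,416),(207,383)]: print("box",onz("top",*T(*a),45))
for a in [(681,90),(680,213),(98,187)]: print("bed",onz("top",*T(*a),34))
for a in [(175,323),(304,506),(184,565),(62,377)]: print("tray side",onz("side",*S(*a),28))
from scipy.spatial.transform import Rotation as R
print(R.from_quat(sense()["tcp_rot"]).as_matrix().round(3))
E
```

```text
fheel [546.4  58.2  46. ] [552.4  61.6  46. ] (array([547.3,  57.3,  53. ]), np.float64(4.4))
ftip [736.6  50.9  40. ] [738.9  48.8  40. ] (array([738.7,  50.5,  37.8]), np.float64(2.7))
ferr [649.8  54.7  46. ] [651.8  54.2  46. ] (array([650.8,  54.4,  46.1]), np.float64(2.0))
ptip [727. -43.  42.] [727.3 -46.3  42. ] (array([729.1, -43.5,  37.5]), np.float64(1.4))
pjoint [654.5 -35.3  45. ] [651.9 -32.5  45. ] (array([652.1, -34.5,  47.9]), np.float64(3.3))
ph1 [579.4  -3.6  42. ] [583.2  -4.3  42. ] (array([581.1,  -4.2,  42.5]), np.float64(3.8))
ph2 [573.  -39.8  42. ] [579.8 -38.7  42. ] (array([575. , -40.6,  46.2]), np.float64(5.9))
grip [ 640.1 -157.1  102. ] [ 642.3 -159.7  102. ] (array([ 642.1, -158.1,   99.5]), np.float64(2.8))
barend [650.6 120.2  70. ] [651.5 121.9  70. ] (array([650.1, 119.9,  72.6]), np.float64(0.2))
rodtip [ 642. -104.   66.] [ 643.2 -107.7   66. ] (array([ 644.3, -104.9,   61.4]), np.float64(2.3))
tray [540.2 -31.3  28. ]
tray [ 534.6 -278.5   28. ]
tray [ 401.8 -273.9   28. ]
tray [408.1 -27.4  28. ]
box [521.5 169.8  45. ]
box [494.4  49.1  45. ]
box [410.   65.1  45. ]
box [435.5 190.9  45. ]
bed [ 692.6 -206.4   34. ]
bed [ 584.9 -203.2   34. ]
bed [601.9 291.2  34. ]
tray side [541.8 -32.3  28. ]
tray side [ 533.5 -277.1   28. ]
tray side [ 403.6 -271.    28. ]
tray side [409.4 -31.5  28. ]
[[ 0.347  0.938 -0.001]
 [ 0.938 -0.347 -0.002]
 [-0.002  0.    -1.   ]]
```

>>> send_rows --steps '[0, 0, 6, 5.8, -17, 0, 0.2, 0, 0, 6, 5.8, -17, 0, 0.2, 0, 0, 6, 5.8, -17, 0, 0.2, 0, 0, 6, 5.8, -17, 0, 0.2, 0, 0, 6, 5.8, -17, 0, 0.2]' --grip_force 40

```text
clock: 0.52
ee_pos: [287.2, 431.7, 230.0]
tcp_rot: [0.792, 0.61, -0.002, 0.002]
force: [0.1, -1.0, -1.2]
grip_width: 50.9
```

>>> send_rows --steps '[0, 0, 6, 5.8, -17, 0, 0.2, 0, 0, 6, 5.8, -17, 0, 0.2, 0, 0, 6, 5.8, -17, 0, 0.2, 0, 0, 6, 5.8, -17, 0, 0.2, 0, 0, 6, 5.8, -17, 0, 0.2]'

```text
clock: 0.93
ee_pos: [343.5, 262.7, 230.6]
tcp_rot: [0.759, 0.651, -0.001, 0.001]
force: [1.2, -0.0, -0.2]
grip_width: 51.3
```

>>> send_rows --steps '[0, 0, 6, 5.8, -17, 0, 0.2, 0, 0, 6, 5.8, -17, 0, 0.2, 0, 0, 6, 5.8, -17, 0, 0.2, 0, 0, 6, 5.8, -17, 0, 0.2, 0, 0, 6, 5.8, -17, 0, 0.2]'

```text
clock: 1.35
ee_pos: [401.1, 93.5, 231.3]
tcp_rot: [0.724, 0.69, -0.0, 0.001]
force: [0.1, 0.5, 0.6]
grip_width: 51.1
```

>>> send_rows --steps '[0, 0, 0, 11.5, -2.2, -5.5, 0.2, 0, 0, 0, 11.5, -2.2, -5.5, 0.2, 0, 0, 0, 11.5, -2.2, -5.5, 0.2, 0, 0, 0, 11.5, -2.2, -5.5, 0.2]'

```text
clock: 1.68
ee_pos: [518.1, 75.3, 171.4]
tcp_rot: [0.722, 0.692, -0.004, 0.002]
force: [-1.5, 0.2, 0.5]
grip_width: 51.6
```

>>> send_rows --steps '[0, 0, 0, 11.6, -2.3, -5.5, 0.2, 0, 0, 0, 11.6, -2.3, -5.5, 0.2, 0, 0, 0, 11.6, -2.3, -5.5, 0.2, 0, 0, 0, 11.6, -2.3, -5.5, 0.2, 0, 0, 0, 11.6, -2.3, -5.5, 0.2]'

```text
clock: 2.1
ee_pos: [630.6, 53.8, 118.0]
tcp_rot: [0.722, 0.692, -0.003, -0.001]
force: [-0.2, -0.6, 0.1]
grip_width: 51.2
```

>>> send_rows --steps '[0, 0, 0, 0, 0, -3, 0.2, 0, 0, 0, 0, 0, -5, 0.2, 0, 0, 0, 0, 0, -5, 0.2, 0, 0, 0, 0, 0, -5, 0.2]'

```text
clock: 2.43
ee_pos: [628.7, 55.6, 71.4]
tcp_rot: [0.721, 0.693, -0.001, -0.001]
force: [-0.1, 0.0, 0.6]
grip_width: 51.4
```

```bash
python3 - <<'E'
from h import *
for n in("top","side"):
    im=cams.capture(n); cv2.imwrite(f"pics/{n}1raw.png",im)
    x,y=proj(n,[631,55,50])[0]; x=int(x);y=int(y)
    cv2.imwrite(f"pics/c{n}1.png",cv2.resize(im[y-50:y+50,x-50:x+50],(400,400),interpolation=cv2.INTER_CUBIC)); print(x,y)
a=np.hstack([cv2.imread("pics/ctop1.png"),cv2.imread("pics/cside1.png")]);cv2.imwrite("pics/near1.png",a)
print(sense()["ee_pos"],sense()["force"])
E
```

```text
248 174
275 195
[631.41171829  55.27250869  73.60312521] [-0.13656497  0.28050294  0.1336989 ]
```

View pics/near1.png

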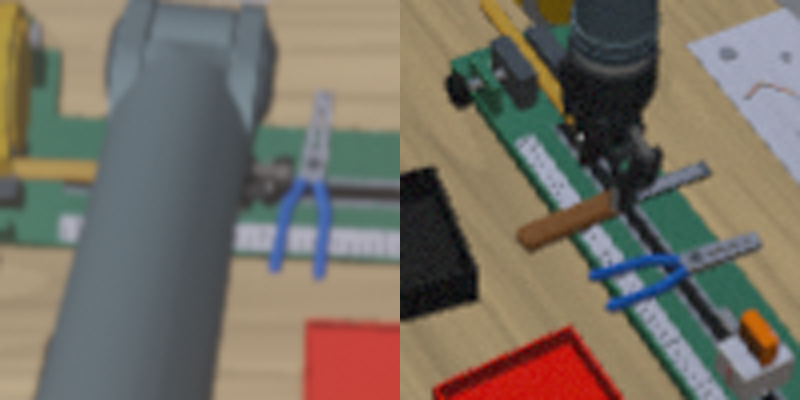

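The side view shows the fingers straddling the file near the ferrule, at about (625,200). I'll go down, check the force and close.

>>> send_rows --steps '[0, 0, 0, 0, 0, -2, 0.2, 0, 0, 0, -0.2, 0, -3, 0.2, 0, 0, 0, -0.2, 0, -3.3, 0.2, 0, 0, 0, -0.2, 0, -3.3, 0.2, 0, 0, 0, -0.2, 0, -3.3, 0.2]'

```text
clock: 2.95
ee_pos: [629.0, 54.6, 39.0]
tcp_rot: [0.721, 0.693, 0.0, 0.0]
force: [-0.5, -0.1, 0.1]
grip_width: 51.2
```

>>> send_rows --steps '[0, 0, 0, 0, 0, 0, -0.3, 0, 0, 0, 0, 0, 0, -0.5, 0, 0, 0, 0, 0, 0, -1, 0, 0, 0, 0, 0, 0, -1, 0, 0, 0, 0, 0, 0, -1]'

```text
clock: 3.37
ee_pos: [629.9, 54.7, 39.4]
tcp_rot: [0.721, 0.693, 0.001, 0.0]
force: [-0.9, 0.4, 4.5]
grip_width: 22.9
```

>>> send_rows --steps '[0, 0, 0, 0, 0, 0, -1, 0, 0, 0, 0, 0, 0, -1, 0, 0, 0, 0, 0, 0, -1]'

```text
clock: 3.62
ee_pos: [629.9, 54.7, 39.4]
tcp_rot: [0.721, 0.693, 0.001, 0.0]
force: [-0.5, 0.9, 6.1]
grip_width: 22.8
```

>>> send_rows --steps '[0, 0, 0, 0, 0, 1, -1, 0, 0, 0, 0, 0, 3, -1, 0, 0, 0, 0, 0, 6, -1, 0, 0, 0, 0, 0, 9, -1, 0, 0, 0, 0, 0, 11, -1]'

```text
clock: 4.03
ee_pos: [629.2, 54.1, 150.6]
tcp_rot: [0.721, 0.692, 0.0, 0.001]
force: [0.3, -0.7, -1.6]
grip_width: 23.0
```

>>> send_rows --steps '[0, 0, -6, -0.9, -1.3, 0, -1, 0, 0, -12, -1.7, -2.6, 0, -1, 0, 0, -18, -2.6, -3.9, 0, -1, 0, 0, -24, -3.4, -5.2, 0, -1, 0, 0, -30, -4.3, -6.5, 0, -1]'

```text
clock: 4.45
ee_pos: [584.5, -11.2, 147.9]
tcp_rot: [0.877, 0.48, -0.001, -0.0]
force: [0.0, -0.7, -1.4]
grip_width: 23.2
```

>>> send_rows --steps '[0, 0, -6, -0.9, -1.3, 0, -1, 0, 0, -12, -1.7, -2.6, 0, -1, 0, 0, -18, -2.6, -3.9, 0, -1, 0, 0, -24, -3.4, -5.2, 0, -1, 0, 0, -30, -4.3, -6.5, 0, -1]'

```text
clock: 4.87
ee_pos: [541.5, -76.1, 147.9]
tcp_rot: [0.972, 0.237, -0.001, -0.0]
force: [-1.0, -0.5, -1.1]
grip_width: 22.7
```

>>> send_rows --steps '[0, 0, -6, -0.9, -1.3, 0, -1, 0, 0, -12, -1.7, -2.6, 0, -1, 0, 0, -18, -2.6, -3.9, 0, -1, 0, 0, -24, -3.4, -5.2, 0, -1, 0, 0, -29, -4.2, -6.6, 0, -1]'

```text
clock: 5.28
ee_pos: [499.3, -141.6, 147.9]
tcp_rot: [1.0, -0.014, -0.001, -0.0]
force: [-0.2, -0.2, -0.3]
grip_width: 22.8
```

>>> send_rows --steps '[0, 0, 0, 0, 0, -2, -1, 0, 0, 0, 0, 0, -5, -1, 0, 0, 0, 0, 0, -7, -1, 0, 0, 0, 0, 0, -8, -1, 0, 0, 0, 0, 0, -8, -1]'

```text
clock: 5.7
ee_pos: [498.0, -140.8, 65.9]
tcp_rot: [1.0, -0.012, -0.003, -0.0]
force: [-0.1, 0.2, -1.6]
grip_width: 22.8
```

```bash
python3 - <<'E'
from h import *
o=[]
for n in("top","side"):
    im=cams.capture(n)
    x,y=proj(n,[475,-140,30])[0]; x=int(x);y=int(y)
    o.append(cv2.resize(im[y-55:y+55,x-55:x+55],(400,400),interpolation=cv2.INTER_CUBIC)); print(x,y)
cv2.imwrite("pics/near2.png",np.hstack(o))
print(sense()["ee_pos"],sense()["force"],sense()["grip_width"],sense()["joints"].round(2))
E
```

```text
308 224
267 257
[ 500.76190346 -141.73999461   68.56749116] [-0.05075789  0.57174768 -1.17427169] 22.93852224866919 [-0.52  0.49  0.85  2.06 -0.51  0.81  0.62]
```

View pics/near2.png

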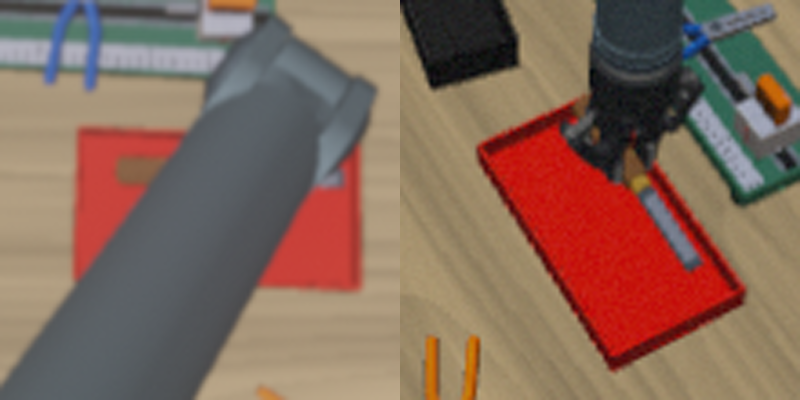

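The file is held level, parallel to the tray's long side and inside the walls (right half, from (630,150) to (695,265)). Lowering it now.

>>> send_rows --steps '[0, 0, 0, 0, 0, -2, -1, 0, 0, 0, 0, 0, -4, -1, 0, 0, 0, 0, 0, -5, -1, 0, 0, 0, 0, 0, -5.5, -1, 0, 0, 0, 0, 0, -5.7, -1]'

```text
clock: 6.22
ee_pos: [501.1, -141.5, 11.5]
tcp_rot: [1.0, -0.012, 0.0, 0.0]
force: [0.1, -0.4, -1.3]
grip_width: 22.6
```

>>> send_rows --steps '[0, 0, 0, 0, 0, -0.1, -1, 0, 0, 0, 0, 0, -0.1, -1]'

```text
clock: 6.38
ee_pos: [501.6, -141.8, 11.1]
tcp_rot: [1.0, -0.012, 0.001, 0.0]
force: [0.2, 0.9, -0.6]
grip_width: 22.6
```

>>> send_rows --steps '[0, 0, 0, 0, 0, -0.1, -1, 0, 0, 0, 0, 0, -0.1, -1]'

```text
clock: 6.55
ee_pos: [501.4, -141.6, 9.9]
tcp_rot: [1.0, -0.012, 0.001, 0.0]
force: [-0.2, 0.1, -1.4]
grip_width: 22.8
```

>>> send_rows --steps '[0, 0, 0, 0, 0, -0.1, -1, 0, 0, 0, 0, 0, -0.1, -1]'

```text
clock: 6.72
ee_pos: [501.4, -141.6, 9.3]
tcp_rot: [1.0, -0.012, 0.0, -0.0]
force: [-1.0, 1.3, 6.1]
grip_width: 22.7
```

>>> send_rows --steps '[0, 0, 0, 0, 0, 0, -0.4, 0, 0, 0, 0, 0, 0, -0.3, 0, 0, 0, 0, 0, 0, -0.2, 0, 0, 0, 0, 0, 0, -0.2, 0, 0, 0, 0, 0, 0, -0.2]'

```text
clock: 7.13
ee_pos: [500.8, -141.4, 8.2]
tcp_rot: [1.0, -0.012, -0.0, 0.0]
force: [-0.6, 0.2, -0.8]
grip_width: 33.7
```

>>> send_rows --steps '[0, 0, 0, 0, 0, 1, -0.2, 0, 0, 0, 0, 0, 3, -0.2, 0, 0, 0, 0, 0, 6, -0.2, 0, 0, 0, 0, 0, 9, -0.2, 0, 0, 0, 0, 0, 12, -0.2]'

```text
clock: 7.55
ee_pos: [500.2, -141.8, 129.7]
tcp_rot: [1.0, -0.012, -0.0, 0.0]
force: [1.2, 0.4, 0.3]
grip_width: 34.4
```

>>> send_rows --steps '[0, 0, 6, 1.1, 0.7, 0, -0.1, 0, 0, 12, 2.2, 1.4, 0, 0, 0, 0, 18, 3.3, 2.1, 0, 0, 0, 0, 24, 4.4, 2.8, 0, 0, 0, 0, 28, 5.5, 3.5, 0, 0]'

```text
clock: 7.97
ee_pos: [556.3, -106.3, 129.1]
tcp_rot: [0.973, 0.233, 0.0, -0.0]
force: [0.7, 0.7, 0.6]
grip_width: 42.9
```

>>> send_rows --steps '[0, 0, 6, 1.1, 0.7, 0, 0, 0, 0, 12, 2.2, 1.4, 0, 0, 0, 0, 18, 3.3, 2.1, 0, 0, 0, 0, 24, 4.4, 2.8, 0, 0, 0, 0, 28, 5.5, 3.5, 0, 0]'

```text
clock: 8.38
ee_pos: [611.2, -71.5, 128.9]
tcp_rot: [0.887, 0.461, 0.0, 0.0]
force: [-0.2, -0.2, 0.0]
grip_width: 42.7
```

>>> send_rows --steps '[0, 0, 6, 1.1, 0.7, 0, 0, 0, 0, 12, 2.2, 1.4, 0, 0, 0, 0, 18, 3.3, 2.1, -1, 0, 0, 0, 24, 4.4, 2.8, -2, 0, 0, 0, 27, 5.5, 3.6, -3, 0]'

```text
clock: 8.8
ee_pos: [666.4, -35.9, 98.9]
tcp_rot: [0.755, 0.655, 0.0, 0.0]
force: [0.0, -0.6, 0.5]
grip_width: 42.6
```

>>> send_rows --steps '[0, 0, 0, 0, 0, -1, 0, 0, 0, 0, 0, 0, -2, 0, 0, 0, 0, 0, 0, -2.5, 0, 0, 0, 0, 0, 0, -2.5, 0, 0, 0, 0, 0, 0, -2.5, 0]'

```text
clock: 9.22
ee_pos: [664.7, -36.7, 73.0]
tcp_rot: [0.757, 0.653, -0.001, -0.0]
force: [0.2, -0.3, 0.7]
grip_width: 42.8
```

```bash
python3 - <<'E'
from h import *
o=[]
for n in("top","side"):
    im=cams.capture(n)
    x,y=proj(n,[590,-90,30])[0]; x=int(x);y=int(y)
    o.append(cv2.resize(im[y-65:y+65,x-65:x+65],(400,400),interpolation=cv2.INTER_CUBIC)); print(x,y)
cv2.imwrite("pics/near3.png",np.hstack(o))
print(sense()["ee_pos"],sense()["force"],sense()["grip_width"])
E
```

```text
292 189
288 232
[665.82449858 -36.36419395  73.99323514] [-0.32865594  0.12695477  0.12987788] 42.84178986712296
```

View pics/near3.png

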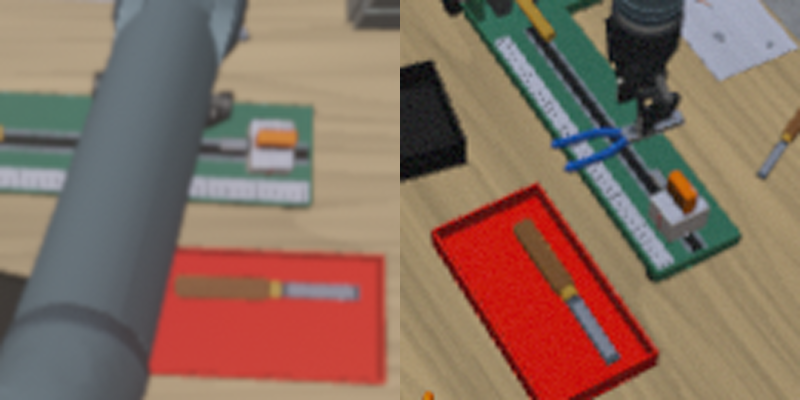

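The file lies in the tray, clear of the walls (side view from (525,225) to (610,355)). The fingers are over the pliers' joint at (645,130). Going down to grip.

>>> send_rows --steps '[0, 0, 0, 0, 0, -1.5, 0, 0, 0, 0, -0.1, 0.1, -3, 0, 0, 0, 0, -0.1, 0.1, -3.5, 0, 0, 0, 0, -0.1, 0.1, -3.7, 0, 0, 0, 0, -0.1, 0.1, -3.7, 0]'

```text
clock: 9.73
ee_pos: [663.4, -34.3, 34.4]
tcp_rot: [0.757, 0.654, -0.001, -0.001]
force: [-0.7, 0.1, 0.1]
grip_width: 42.8
```

>>> send_rows --steps '[0, 0, 0, 0, 0, 0, -0.3, 0, 0, 0, 0, 0, 0, -0.5, 0, 0, 0, 0, 0, 0, -1, 0, 0, 0, 0, 0, 0, -1, 0, 0, 0, 0, 0, 0, -1]' --grip_force 50

```text
clock: 10.15
ee_pos: [665.0, -34.4, 37.0]
tcp_rot: [0.757, 0.654, 0.0, 0.0]
force: [-1.4, -0.1, 2.9]
grip_width: 19.1
```

>>> send_rows --steps '[0, 0, 0, 0, 0, 0, -1, 0, 0, 0, 0, 0, 0, -1, 0, 0, 0, 0, 0, 0, -1]'

```text
clock: 10.4
ee_pos: [665.0, -34.4, 36.9]
tcp_rot: [0.757, 0.654, 0.0, -0.0]
force: [-2.8, 0.7, 5.8]
grip_width: 19.0
```

>>> send_rows --steps '[0, 0, 0, 0, 0, 1, -1, 0, 0, 0, 0, 0, 3, -1, 0, 0, 0, 0, 0, 6, -1, 0, 0, 0, 0, 0, 9, -1, 0, 0, 0, 0, 0, 11, -1]'

```text
clock: 10.82
ee_pos: [666.0, -35.1, 148.9]
tcp_rot: [0.757, 0.654, 0.001, 0.001]
force: [0.3, 0.3, -1.7]
grip_width: 19.0
```

>>> send_rows --steps '[0, 0, -6, -1.5, -0.9, 0, -1, 0, 0, -12, -3, -1.8, 0, -1, 0, 0, -18, -4.5, -2.7, 0, -1, 0, 0, -24, -6, -3.6, 0, -1, 0, 0, -28, -7.4, -4.5, 0, -1]'

```text
clock: 11.23
ee_pos: [589.7, -80.1, 146.0]
tcp_rot: [0.893, 0.449, -0.0, 0.0]
force: [0.8, -0.4, -1.5]
grip_width: 19.0
```

>>> send_rows --steps '[0, 0, -6, -1.5, -0.9, 0, -1, 0, 0, -12, -3, -1.8, 0, -1, 0, 0, -18, -4.5, -2.7, 0, -1, 0, 0, -24, -6, -3.6, 0, -1, 0, 0, -28, -7.4, -4.5, 0, -1]'

```text
clock: 11.65
ee_pos: [515.6, -125.1, 146.0]
tcp_rot: [0.976, 0.22, -0.0, 0.0]
force: [0.1, 0.2, -1.4]
grip_width: 19.2
```

>>> send_rows --steps '[0, 0, -6, -1.5, -0.9, 0, -1, 0, 0, -12, -3, -1.8, 0, -1, 0, 0, -18, -4.5, -2.7, 0, -1, 0, 0, -24, -6, -3.6, 0, -1, 0, 0, -27, -7.4, -4.4, 0, -1]'

```text
clock: 12.07
ee_pos: [441.6, -169.3, 146.0]
tcp_rot: [1.0, -0.014, 0.0, 0.0]
force: [0.7, -0.4, -1.0]
grip_width: 18.8
```

>>> send_rows --steps '[0, 0, 0, 0, 0, -2, -1, 0, 0, 0, 0, 0, -5, -1, 0, 0, 0, 0, 0, -7, -1, 0, 0, 0, 0, 0, -8, -1, 0, 0, 0, 0, 0, -8, -1]'

```text
clock: 12.48
ee_pos: [440.6, -168.1, 64.3]
tcp_rot: [1.0, -0.012, -0.002, -0.0]
force: [-0.2, -0.2, -1.6]
grip_width: 18.9
```

```bash
python3 - <<'E'
from h import *
o=[]
for n in("top","side"):
    im=cams.capture(n)
    x,y=proj(n,[475,-140,30])[0]; x=int(x);y=int(y)
    o.append(cv2.resize(im[y-55:y+55,x-55:x+55],(400,400),interpolation=cv2.INTER_CUBIC)); print(x,y)
cv2.imwrite("pics/near4.png",np.hstack(o))
print(sense()["ee_pos"],sense()["force"],sense()["grip_width"],sense()["tcp_rot"])
E
```

```text
308 224
267 257
[ 443.08649328 -168.97398673   66.64267188] [ 0.50975902  0.03670508 -1.45734373] 19.08656813865884 [ 9.99930533e-01 -1.17799319e-02  1.85919544e-04  3.58022355e-04]
```

View pics/near4.png

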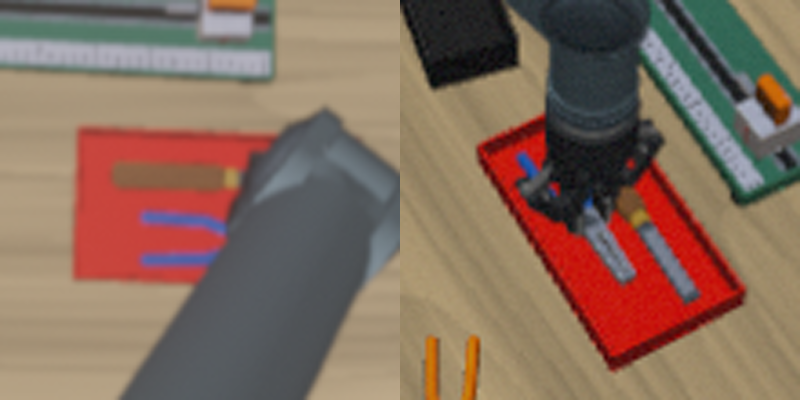

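The pliers hang inside the tray's outline and clear of the file (top view: handles at (145,218) and (145,260), file at (175,177)). Lowering.

>>> send_rows --steps '[0, 0, 0, 0, 0, -2, -1, 0, 0, 0, 0, 0, -4, -1, 0, 0, 0, 0, 0, -5.2, -1, 0, 0, 0, 0, 0, -5.7, -1, 0, 0, 0, 0, 0, -5.8, -1]'

```text
clock: 13.0
ee_pos: [443.5, -168.7, 8.7]
tcp_rot: [1.0, -0.011, 0.0, 0.0]
force: [-0.3, -0.2, -1.8]
grip_width: 19.1
```

>>> send_rows --steps '[0, 0, 0, 0, 0, -0.1, -1, 0, 0, 0, 0, 0, -0.1, -1]'

```text
clock: 13.17
ee_pos: [444.1, -168.9, 8.4]
tcp_rot: [1.0, -0.012, 0.001, 0.0]
force: [0.4, 0.1, -2.2]
grip_width: 19.1
```

>>> send_rows --steps '[0, 0, 0, 0, 0, -0.1, -1, 0, 0, 0, 0, 0, -0.1, -1]'

```text
clock: 13.33
ee_pos: [444.0, -168.8, 7.1]
tcp_rot: [1.0, -0.011, 0.001, 0.0]
force: [0.9, -0.6, -0.4]
grip_width: 18.7
```

>>> send_rows --steps '[0, 0, 0, 0, 0, -0.05, -1, 0, 0, 0, 0, 0, -0.05, -0.7, 0, 0, 0, 0, 0, -0.05, -0.4, 0, 0, 0, 0, 0, -0.05, -0.25, 0, 0, 0, 0, 0, -0.05, -0.25]'

```text
clock: 13.75
ee_pos: [442.9, -168.5, 5.9]
tcp_rot: [1.0, -0.012, 0.0, -0.0]
force: [0.2, 0.2, 0.3]
grip_width: 32.0
```

>>> send_rows --steps '[0, 0, 0, 0, 0, 1, -0.25, 0, 0, 0, 0, 0, 3, -0.25, 0, 0, 0, 0, 0, 6, -0.25, 0, 0, 0, 0, 0, 9, -0.25, 0, 0, 0, 0, 0, 13, -0.25]'

```text
clock: 14.17
ee_pos: [440.6, -168.2, 135.8]
tcp_rot: [1.0, -0.012, -0.003, 0.0]
force: [0.7, 0.7, -0.1]
grip_width: 32.1
```

>>> send_rows --steps '[0, 0, 0, 3, 0.2, 0, 0, 0, 0, 0, 7, 0.4, 0, 0, 0, 0, 0, 11, 0.6, 0, 0, 0, 0, 0, 15, 0.8, 0, 0, 0, 0, 0, 18.5, 1, 0, 0]'

```text
clock: 14.58
ee_pos: [630.4, -157.2, 136.6]
tcp_rot: [1.0, -0.011, 0.001, -0.0]
force: [0.3, -0.2, -0.4]
grip_width: 42.6
```

>>> send_rows --steps '[0, 0, 0, 1.2, 0, 0, 0, 0, 0, 0, 1.2, 0, 0, 0, 0, 0, 0, 1.2, 0, 0, 0]'

```text
clock: 14.83
ee_pos: [639.6, -158.6, 135.8]
tcp_rot: [1.0, -0.011, -0.001, 0.001]
force: [-1.1, 0.9, -0.9]
grip_width: 42.4
```

```bash
python3 - <<'E'
from h import *
o=[]
for n in("top","side"):
    im=cams.capture(n); cv2.imwrite(f"pics/{n}5raw.png",im)
    x,y=proj(n,[560,-150,30])[0]; x=int(x);y=int(y)
    o.append(cv2.resize(im[y-65:y+65,x-65:x+65],(400,400),interpolation=cv2.INTER_CUBIC)); print(x,y)
cv2.imwrite("pics/near5.png",np.hstack(o))
print(sense()["ee_pos"],sense()["force"],sense()["grip_width"],sense()["tcp_rot"])
E
```

```text
311 198
290 248
[ 637.90593231 -159.3624799   135.75517112] [-0.70346362  0.22763638 -0.05638418] 42.869427635728925 [ 9.99921291e-01 -1.25120386e-02 -9.25432990e-04  7.08836561e-05]
```

View pics/near5.png

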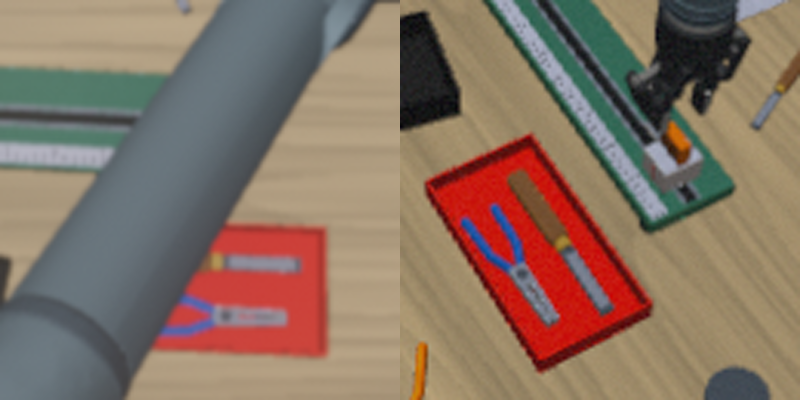

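Both tools lie flat inside the tray and the gripper is over the orange grip. Now gripping the stop.

>>> send_rows --steps '[0, 0, 0, 0.2, 0, -2, 0, 0, 0, 0, 0.2, 0, -4, 0, 0, 0, 0, 0.2, 0, -5.3, 0, 0, 0, 0, 0.2, 0, -5.8, 0, 0, 0, 0, 0.2, 0, -5.8, 0]'

```text
clock: 15.35
ee_pos: [639.5, -158.2, 76.3]
tcp_rot: [1.0, -0.012, -0.002, -0.0]
force: [0.1, -0.0, -0.5]
grip_width: 42.4
```

>>> send_rows --steps '[0, 0, 0, 0, 0, 0, -0.3, 0, 0, 0, 0, 0, 0, -0.5, 0, 0, 0, 0, 0, 0, -1, 0, 0, 0, 0, 0, 0, -1, 0, 0, 0, 0, 0, 0, -1]' --grip_force 30

```text
clock: 15.77
ee_pos: [643.6, -159.1, 79.3]
tcp_rot: [1.0, -0.012, 0.002, 0.0]
force: [2.3, -0.9, 3.0]
grip_width: 15.3
```

>>> send_rows --steps '[0, 0, 0, 0, 0, 0, -1, 0, 0, 0, 0, 0, 0, -1, 0, 0, 0, 0, 0, 0, -1]'

```text
clock: 16.02
ee_pos: [643.6, -159.1, 79.3]
tcp_rot: [1.0, -0.012, 0.002, 0.0]
force: [4.0, -0.6, 5.5]
grip_width: 15.3
```

>>> send_rows --steps '[0, 0, 0, 0.2, 1, 0, -1, 0, 0, 0, 0.3, 3, 0, -1, 0, 0, 0, 0.3, 5, 0, -1, 0, 0, 0, 0.4, 7, 0, -1, 0, 0, 0, 0.5, 9, 0, -1]'

```text
clock: 16.43
ee_pos: [647.2, -71.9, 79.3]
tcp_rot: [1.0, -0.013, 0.001, 0.002]
force: [1.0, -4.5, 4.9]
grip_width: 15.5
```

>>> send_rows --steps '[0, 0, 0, 0.1, 2, 0, -1, 0, 0, 0, 0.1, 4, 0, -1, 0, 0, 0, 0.2, 6, 0, -1, 0, 0, 0, 0.2, 8, 0, -1, 0, 0, 0, 0.3, 9, 0, -1]'

```text
clock: 16.85
ee_pos: [651.1, 21.8, 79.3]
tcp_rot: [1.0, -0.011, 0.001, 0.001]
force: [1.5, -2.8, 6.5]
grip_width: 15.4
```

>>> send_rows --steps '[0, 0, 0, 0, 0.7, 0, -1, 0, 0, 0, 0, 1.2, 0, -1, 0, 0, 0, 0, 1.4, 0, -1, 0, 0, 0, 0, 1.4, 0, -1]'

```text
clock: 17.18
ee_pos: [651.6, 34.1, 79.3]
tcp_rot: [1.0, -0.012, 0.002, 0.001]
force: [3.8, -2.0, 4.7]
grip_width: 15.1
```

```bash
python3 - <<'E'
from h import *
o=[]
for n in("top","side"):
    im=cams.capture(n); cv2.imwrite(f"pics/{n}6raw.png",im)
    x,y=proj(n,[648,100,62])[0]; x=int(x);y=int(y); print(n,x,y)
    o.append(cv2.resize(im[y-25:y+25,x-25:x+25],(400,400),interpolation=cv2.INTER_CUBIC))
cv2.imwrite("pics/near6.png",np.hstack(o))
print(sense()["ee_pos"],sense()["force"],sense()["grip_width"],sense()["tcp_rot"])
E
```

```text
top 234 168
side 273 183
[651.54521106  34.12665853  79.29217849] [ 3.10117951 -1.87497068  6.1536878 ] 15.626780976591752 [ 9.99924588e-01 -1.20897932e-02  1.99506985e-03  8.21183043e-04]
```

View pics/near6.png

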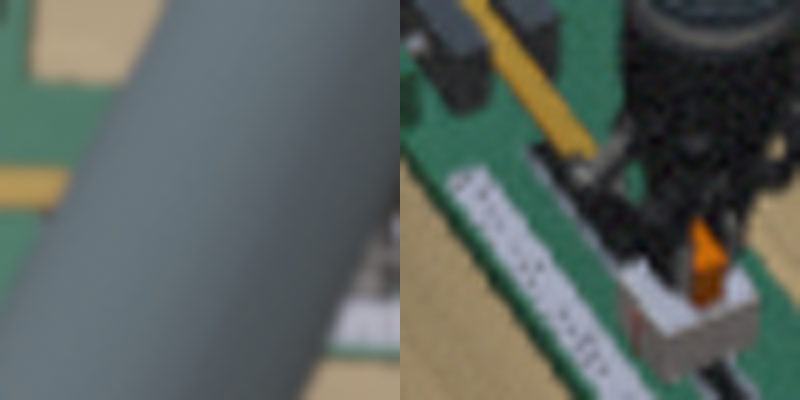

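```bash
python3 - <<'E'
from h import *
for n,P in [("rodtip",[648.5,87,62]),("rodtip top",[648.5,87,68]),("barend",[650,120,62]),("barend top",[650,120,70]),("tcp",[651.5,34,79])]:
    print(n,((proj("side",P)[0]-[248,158])*8).round()+[400,0])
E
```

```text
rodtip [618. 222.]
rodtip top [618. 213.]
barend [582. 174.]
barend top [582. 162.]
tcp [690. 272.]
```

>>> send_rows --steps '[0, 0, 0, 0, 0.8, 0, -1, 0, 0, 0, 0.1, 1.6, 0, -1, 0, 0, 0, 0.1, 2.2, 0, -1, 0, 0, 0, 0.1, 2.5, 0, -1, 0, 0, 0, 0.1, 2.6, 0, -1]'

```text
clock: 17.7
ee_pos: [652.6, 59.6, 79.3]
tcp_rot: [1.0, -0.012, 0.002, 0.001]
force: [3.6, -3.6, 5.2]
grip_width: 15.4
```

>>> send_rows --steps '[0, 0, 0, 0, 0.05, 0, -1, 0, 0, 0, 0, 0.1, 0, -1, 0, 0, 0, 0, 0.1, 0, -1]'

```text
clock: 17.95
ee_pos: [652.6, 59.7, 79.3]
tcp_rot: [1.0, -0.013, 0.002, 0.002]
force: [4.5, -3.3, 5.1]
grip_width: 15.6
```

>>> send_rows --steps '[0, 0, 0, 0, 0.05, 0, -1, 0, 0, 0, 0, 0.1, 0, -1, 0, 0, 0, 0, 0.1, 0, -1]'

```text
clock: 18.2
ee_pos: [652.7, 60.6, 79.3]
tcp_rot: [1.0, -0.013, 0.002, 0.002]
force: [4.3, -2.3, 5.3]
grip_width: 15.3
```

>>> send_rows --steps '[0, 0, 0, 0, 0.05, 0, -1, 0, 0, 0, 0, 0.1, 0, -1, 0, 0, 0, 0, 0.15, 0, -1, 0, 0, 0, 0, 0.2, 0, -1, 0, 0, 0, 0, 0.2, 0, -1]'

```text
clock: 18.62
ee_pos: [652.7, 62.6, 79.3]
tcp_rot: [1.0, -0.013, 0.002, 0.002]
force: [4.4, -3.3, 4.9]
grip_width: 15.3
```

>>> send_rows --steps '[0, 0, 0, 0, 0.05, 0, -1, 0, 0, 0, 0, 0.1, 0, -1, 0, 0, 0, 0, 0.1, 0, -1]'

```text
clock: 18.87
ee_pos: [652.8, 63.5, 79.3]
tcp_rot: [1.0, -0.013, 0.002, 0.002]
force: [5.2, -3.4, 5.6]
grip_width: 15.0
```

```bash
python3 - <<'E'
from h import *
print([(sense()["ee_pos"].round(2),sense()["force"].round(1))])
im=cams.capture("side")
o=cv2.resize(im[158:208,248:298],(600,600),interpolation=cv2.INTER_CUBIC); cv2.imwrite("pics/near7.png",o)
E
```

```text
[(array([652.76,  63.54,  79.32]), array([ 5.2, -3.4,  5.6]))]
```

View pics/near7.png

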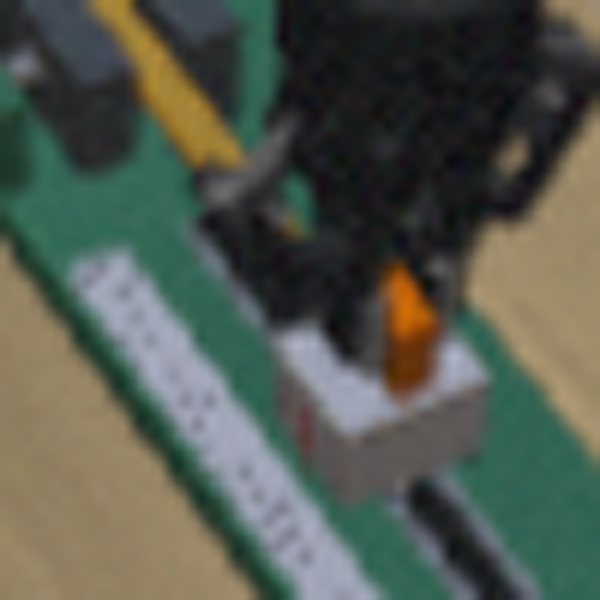

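The fingers hide the joint, with the bar's tip still peeking out at (290,222). I'll creep on by force.

>>> send_rows --steps '[0, 0, 0, 0, 0.05, 0, -1, 0, 0, 0, 0, 0.1, 0, -1, 0, 0, 0, 0, 0.1, 0, -1]'

```text
clock: 19.17
ee_pos: [652.8, 64.5, 79.3]
tcp_rot: [1.0, -0.013, 0.002, 0.002]
force: [5.7, -3.7, 4.2]
grip_width: 15.2
```

>>> send_rows --steps '[0, 0, 0, 0, 0.05, 0, -1, 0, 0, 0, 0, 0.05, 0, -1]'

```text
clock: 19.33
ee_pos: [652.8, 65.0, 79.3]
tcp_rot: [1.0, -0.013, 0.002, 0.002]
force: [4.1, -3.3, 4.5]
grip_width: 15.3
```

>>> send_rows --steps '[0, 0, 0, 0, 0.05, 0, -1, 0, 0, 0, 0, 0.05, 0, -1]'

```text
clock: 19.5
ee_pos: [652.8, 65.5, 79.3]
tcp_rot: [1.0, -0.013, 0.002, 0.002]
force: [4.2, -2.8, 4.4]
grip_width: 15.3
```

>>> send_rows --steps '[0, 0, 0, 0, 0.05, 0, -1, 0, 0, 0, 0, 0.05, 0, -1]'

```text
clock: 19.67
ee_pos: [652.9, 66.0, 79.3]
tcp_rot: [1.0, -0.013, 0.002, 0.002]
force: [5.9, -4.0, 4.8]
grip_width: 15.7
```

>>> send_rows --steps '[0, 0, 0, 0, 0.05, 0, -1, 0, 0, 0, 0, 0.05, 0, -1]'

```text
clock: 19.83
ee_pos: [652.9, 66.5, 79.3]
tcp_rot: [1.0, -0.013, 0.002, 0.002]
force: [4.9, -4.1, 3.5]
grip_width: 15.3
```

>>> send_rows --steps '[0, 0, 0, 0, 0.05, 0, -1, 0, 0, 0, 0, 0.05, 0, -1]'

```text
clock: 20.0
ee_pos: [652.9, 67.0, 79.3]
tcp_rot: [1.0, -0.013, 0.002, 0.002]
force: [5.0, -3.2, 4.0]
grip_width: 15.6
```

>>> send_rows --steps '[0, 0, 0, 0, 0.05, 0, -1, 0, 0, 0, 0, 0.05, 0, -1]'

```text
clock: 20.17
ee_pos: [652.9, 67.5, 79.3]
tcp_rot: [1.0, -0.013, 0.003, 0.002]
force: [4.3, -3.6, 4.6]
grip_width: 15.3
```

>>> send_rows --steps '[0, 0, 0, 0, 0.05, 0, -1, 0, 0, 0, 0, 0.05, 0, -1]'

```text
clock: 20.33
ee_pos: [652.9, 67.7, 79.3]
tcp_rot: [1.0, -0.013, 0.003, 0.002]
force: [4.9, -3.2, 4.0]
grip_width: 15.4
```

>>> send_rows --steps '[0, 0, 0, 0, 0.05, 0, -1, 0, 0, 0, 0, 0.05, 0, -1]'

```text
clock: 20.5
ee_pos: [652.9, 67.7, 79.3]
tcp_rot: [1.0, -0.013, 0.003, 0.002]
force: [5.4, -2.5, 4.3]
grip_width: 15.0
```

>>> send_rows --steps '[0, 0, 0, 0, 0.03, 0, -1, 0, 0, 0, 0, 0.03, 0, -1]'

```text
clock: 20.67
ee_pos: [652.9, 67.7, 79.3]
tcp_rot: [1.0, -0.013, 0.003, 0.002]
force: [4.7, -5.3, 3.4]
grip_width: 15.4
```

>>> send_rows --steps '[0, 0, 0, 0, 0.03, 0, -1, 0, 0, 0, 0, 0.03, 0, -1]'

```text
clock: 20.83
ee_pos: [652.9, 67.7, 79.3]
tcp_rot: [1.0, -0.013, 0.003, 0.003]
force: [4.9, -4.4, 4.9]
grip_width: 15.2
```

The pose has stalled at y = 67.7 mm while the command moved on, which is contact where vision put it (67–68). I'll take the push out and let go.

>>> send_rows --steps '[0, 0, 0, 0, -0.1, 0, -1, 0, 0, 0, 0, -0.1, 0, -1, 0, 0, 0, 0, -0.1, 0, -1]'

```text
clock: 21.08
ee_pos: [652.9, 67.7, 79.3]
tcp_rot: [1.0, -0.013, 0.003, 0.002]
force: [5.5, -3.8, 5.1]
grip_width: 15.1
```

>>> send_rows --steps '[0, 0, 0, 0, 0, 0, -0.7, 0, 0, 0, 0, 0, 0, -0.4, 0, 0, 0, 0, 0, 0, -0.2, 0, 0, 0, 0, 0, 0, -0.1, 0, 0, 0, 0, 0, 0, -0.1]'

```text
clock: 21.5
ee_pos: [648.9, 72.1, 76.4]
tcp_rot: [1.0, -0.011, -0.002, -0.0]
force: [0.3, -0.2, -0.3]
grip_width: 38.5
```

>>> send_rows --steps '[0, 0, 0, 0, 0, 0.5, -0.1, 0, 0, 0, 0, 0, 2, -0.1, 0, 0, 0, 0, 0, 4, -0.1, 0, 0, 0, 0, 0, 7, -0.1, 0, 0, 0, 0, 0, 10, -0.1]'

```text
clock: 21.92
ee_pos: [650.1, 71.1, 179.2]
tcp_rot: [1.0, -0.012, -0.001, 0.0]
force: [0.9, -0.2, 0.3]
grip_width: 38.7
```

>>> send_rows --steps '[0, 0, 0, -3, 0, 3, -0.1, 0, 0, 0, -7, 0, 4, -0.1, 0, 0, 0, -11, 0, 4, -0.1, 0, 0, 0, -15, 0, 4, -0.1, 0, 0, 0, -18, 0, 4, -0.1]'

```text
clock: 22.33
ee_pos: [467.9, 70.2, 217.3]
tcp_rot: [1.0, -0.012, -0.002, -0.0]
force: [-0.7, -0.3, 1.1]
grip_width: 38.6
```

>>> send_rows --steps '[0, 0, 0, -1, 3, 0, -0.1, 0, 0, 0, -2, 7, 0, -0.1, 0, 0, 0, -3, 11, 0, -0.1, 0, 0, 0, -4, 15, 0, -0.1, 0, 0, 0, -4, 18, 0, -0.1]'

```text
clock: 22.75
ee_pos: [428.3, 254.9, 218.9]
tcp_rot: [1.0, -0.01, -0.001, -0.002]
force: [-0.3, -0.3, 0.1]
grip_width: 38.4
```

>>> send_rows --steps '[0, 0, 0, -1, 3, 0, -0.1, 0, 0, 0, -2, 7, 0, -0.1, 0, 0, 0, -3, 11, 0, -0.1, 0, 0, 0, -4, 15, 0, -0.1, 0, 0, 0, -4, 18, 0, -0.1]'

```text
clock: 23.17
ee_pos: [387.6, 435.7, 218.8]
tcp_rot: [1.0, -0.009, -0.001, -0.001]
force: [0.2, 0.2, 0.3]
grip_width: 38.5
```

```bash
python3 - <<'E'
from h import *
im=cams.capture("top");im2=cams.capture("side")
cv2.imwrite("pics/top8raw.png",im);cv2.imwrite("pics/side8raw.png",im2)
x,y=proj("top",[648,100,62])[0].astype(int); x2,y2=proj("side",[648,100,62])[0].astype(int)
f=lambda i,x,y,r:cv2.resize(i[y-r:y+r,x-r:x+r],(400,300) if 0 else (300,300),interpolation=cv2.INTER_CUBIC)
a=np.hstack([f(im,x,y,25),f(im2,x2,y2,25)])
x,y=proj("top",[475,-150,20])[0].astype(int); x2,y2=proj("side",[475,-150,20])[0].astype(int)
b=np.hstack([f(im,x,y,50),f(im2,x2,y2,50)])
cv2.imwrite("pics/near8.png",np.vstack([a,b]))
print(sense()["ee_pos"],sense()["force"],sense()["grip_width"])
E
```

```text
[387.7579466  438.80184784 218.66047195] [-1.24133008 -0.25164382 -0.98766757] 38.303243362812744
```

View pics/near8.png

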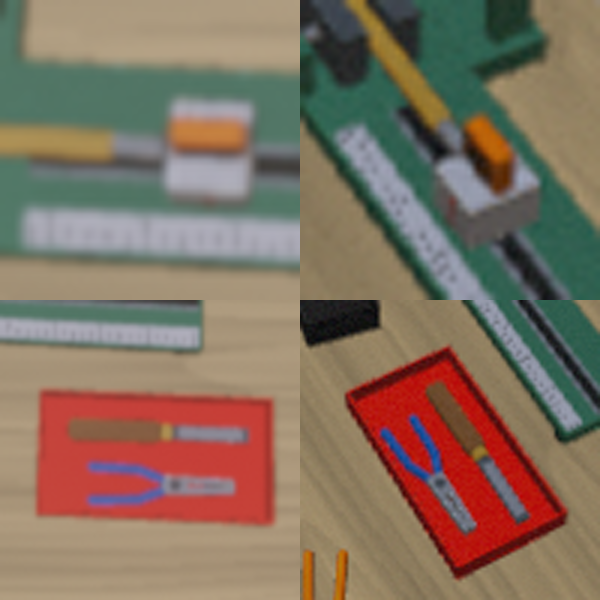

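The rod abuts the bar at (113,145) in the top-left crop with no gap visible, and both tools lie in the tray. One number check: the stop should not have moved after release.

```bash
python3 - <<'E'
from h import *
for n in("top","side"):
  for k in("0","8"):
    im=cv2.imread(f"pics/{n}{k}raw.png");h=cv2.cvtColor(im,cv2.COLOR_BGR2HSV)
    m=((h[...,0]>6)&(h[...,0]<18)&(h[...,1]>190)&(h[...,2]>120)).astype(np.uint8)
    c=(proj(n,[[641,-158,95]]) if k=="0" else proj(n,[[649,68,95]]))[0]
    yy,xx=np.nonzero(m); s=np.hypot(xx-c[0],yy-c[1])<12
    print(n,k,s.sum(),onz(n,xx[s].mean(),yy[s].mean(),102 if n=="top" else 92))
im=cv2.imread("pics/top8raw.png");x,y=proj("top",[650,120,68])[0].astype(int)
print(x,y);print(im[y-1:y+2,x-6:x+8].mean(0).astype(int).tolist())
print(onz("top",x+.0,y,70))
E
```

```text
top 0 0 [nan nan nan]
top 8 0 [nan nan nan]
side 0 35 [ 647.2 -150.5   92. ]
side 8 27 [656.8  77.3  92. ]
227 167
[[81, 137, 164], [81, 137, 165], [81, 137, 165], [82, 138, 165], [82, 138, 166], [85, 136, 162], [103, 131, 150], [128, 129, 133], [135, 129, 128], [135, 129, 127], [136, 130, 128], [137, 131, 130], [138, 132, 131], [137, 131, 130]]
[650.7 122.3  70. ]<stdin>:8: RuntimeWarning: Mean of empty slice.
  ret = ret.dtype.type(ret / rcount)
```

```bash
python3 -c "
from h import *
print(sense()['joint_velocities'].round(3)); workorder.job_done()"
```

```text
[ 0.032 -0.046  0.08   0.078  0.074  0.024  0.009]
the job is handed in; nothing more can be done
```

The file and the pliers are in the red tray, and the stop's rod is up against the free end of the bar. I handed the job in with the gripper clear of everything; no verdict came back.

- **Tools:** I gripped the large file by its handle and the blue pliers by their joint. I set each down on the tray floor before letting go. The last pictures show both lying flat, inside the walls and not touching each other.
- **Stop:** I slid it by its orange grip and made the last 8 mm in steps of about 0.3 to 1 mm. Its position stalled at y = 67.7 mm, where the camera estimate had put contact (67–68). Then I let go and backed away.
- **Final checks:** The top picture goes straight from brass to steel with no gap showing. The side view puts the stop's travel at 227.8 mm against 226.8 mm measured at the tool, so it did not shift noticeably on release.
- **What didn't agree:**
  - **Contact force:** It barely rose at contact (about 4–5 N against 3 N while sliding), so I judged contact by the stall, not the force.
  - **Spring on release:** The tool moved about 4 mm towards the bar as it let go, so it had been pressing more than the force reading showed.
  - **Failed check:** The top-view colour check of the grip found no pixels, so the travel figure rests on the side view alone.
- **Not checked:** I did not measure the other things on the bench again at the end. No contact with them showed in the forces or the cropped pictures.

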